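Pin the label rail of a vial rack and press its label holder home

TASK

Get the label holder mounted on the vial rack: first take the headed steel pin from the grey parts stand and push it down through the fork and the rail's lug at the rack's right-hand end until its flange seats on the fork, and let go of it. Then take the white label holder from the stand, push its tongue down behind the rack's front lip with the paper label to the front, and press it fully home, upright, against the spring strip in the channel; finish while still holding it pressed home, without letting go. Do not knock over or shift the two vials on the rack, the dropper bottle or the small beaker.

Things in the scene. Friction and masses are not known exactly. Their poses are not given: they have to be found in the camera images.
- pin_center (a point): Steel headed pin, 66 mm long, upright; point half-way up its axis, z from tip to head. Shank 9 mm diameter, 32 mm long (last 7 mm tapered to 4 mm); flange 24 mm diameter, 4 mm thick, underside 1 mm below this point; above it the grip knob, 16 mm diameter, 3 to 33 mm above this point. About 45 g. Starts loose in the stand's bore, flange on the stand's top.
- holder_center (a point): White label holder, upright, 64 mm high, 70 mm wide; point at its centre, 32 mm above its underside. x = thickness (label on the -x face), y = width, z = up. Lower 26 mm: tongue, 5 mm thick; upper 38 mm: body, 10 mm thick, gripped across its thickness. About 60 g. Starts with its tongue 24 mm deep in the stand's slot, nearly 1 mm play each side.
- label_face (a point): Centre of the front (-x) face of the holder's body, where the paper label is; 5 mm in front of and 13 mm above holder_center.
- stand: Fixed grey parts stand, 56 mm (x) by 165 mm (y, from -105 to +60 mm) by 36 mm high; origin on the bench. The holder slot lies along its y, centred at y = +16 mm; the pin's bore is at y = -85 mm (x = 0 for both). Slot floor 12 mm above the bench.
- rack: Fixed low vial rack, 250 mm wide (y; the fork stands out to y = -135 mm), reaching from x = -21 mm to +116 mm; origin on the bench under the middle of the label channel; its front is -x. The deck behind the channel is 54 mm high and carries two vials; a rim 68 mm high runs along the far edge.
- channel (a point): Centre of the label channel's floor at the rack's front, 35 mm above the bench; axes as the rack's (x across). Channel 8 mm wide (lip at -x), 78 mm long between end stops, open upward; lip and back wall flare to about 20 mm at the mouth, 21 mm above the floor. Home: holder_center 32 mm above this point, its axes parallel to the rack's. The spring strip carries the tongue 8 mm up unless pressed.
- spring_strip (a joint): Travel of the spring strip under the tongue: 0 m up, 0.008 m fully pressed (level with the channel floor). It takes about 5 N to start it and 8 N fully down, and it lifts the holder again if the push is relaxed.
- fork_hole (a point): Centre of the pin hole in the fork's top face, at the rack's right-hand (-y) end, 54 mm above the bench; axes as the rack's. Vertical 12 mm holes through upper tine (6 mm), rail lug (8 mm) and lower tine (6 mm), with 2 mm gaps. Pin seated: flange underside on this face, so pin_center 1 mm above this point, on the hole's axis.
- lug_hole (a point): Centre of the 12 mm hole in the top face of the rail's lug, between the fork's tines, 8 mm below fork_hole; under fork_hole within about 1 mm at the start. A tapered pin tip pushes it into line.
- label_rail (a joint): Angle of the lip rail, which is hinged on a vertical axis at the rack's left-hand (+y) end: 0 rad shut (lug in the fork), growing as its right end swings toward the robot. Slightly stiff; free to swing until the pin locks it.
- vial_a: Small vial with black cap, 22 mm diameter, 44 mm high, standing on the rack's deck; origin at its underside. Bystander.
- vial_b: Second such vial on the deck. Bystander.
- dropper_bottle: Amber dropper bottle, 38 mm diameter, 84 mm high, origin at its underside, on the bench. Bystander.
- small_beaker: Small glass beaker, about 54 mm wide, 56 mm high, origin at its underside, on the bench. Bystander.
There are look-alikes about, which are no part of the job. Of the things shaped like the part that bears holder_center, the white one is meant.

How it is judged:
On the way, in this order (a step that is already met when the one before it is completed fails the run):
1. the pin is through fork and lug, flange seated, and released (z of pin_center in the frame of fork_hole between -0.004 and 0.004 m and horizontal distance between pin_center and fork_hole below 0.004 m and angle between pin_center's own z axis and vertical below 0.12 rad and value of joint label_rail below 0.02 rad and contact force between the fingers and pin below 0.2 N), for 0.2 s.
2. the holder's tongue is behind the lip, in the channel (x of holder_center in the frame of channel between -0.004 and 0.004 m and y of holder_center in the frame of channel between -0.007 and 0.007 m and z of holder_center in the frame of channel below 0.046 m and angle between holder_center's own z axis and vertical below 0.15 rad), for 0.05 s.
At the end, for the whole second after the job is handed in: Fingers still hold the holder (over 2 N), at rest: underside within 2 mm of the channel floor, centred within 4 mm across, 7 mm along, square within 0.12 rad, label to the front, strip down over 6 mm; pin seated within 4 mm, upright, untouched; rail shut within 0.02 rad (all of step 1 and x of holder_center in the frame of channel between -0.004 and 0.004 m and y of holder_center in the frame of channel between -0.007 and 0.007 m and z of holder_center in the frame of channel below 0.034 m and value of joint spring_strip above 0.006 m and angle between holder_center's own z axis and vertical below 0.12 rad and angle between the x axis of holder_center and the x axis of channel, either way round below 0.12 rad and x of label_face in the frame of channel below -0.001 m and contact force between the fingers and label_holder above 2 N and linear speed of label_holder below 0.02 m/s); the arm keeps its last pose, push and grip.
It fails at once if the vial on the rack is shifted by more than 25 mm or tipped (distance of vial_a from where it was at the start of the episode above 0.025 m or angle between vial_a's own z axis and vertical above 0.35 rad).
It fails at once if the vial on the rack is shifted by more than 25 mm or tipped (distance of vial_b from where it was at the start of the episode above 0.025 m or angle between vial_b's own z axis and vertical above 0.35 rad).
It fails at once if the dropper bottle is shifted by more than 25 mm or tipped (distance of dropper_bottle from where it was at the start of the episode above 0.025 m or angle between dropper_bottle's own z axis and vertical above 0.35 rad).
It fails at once if the small beaker is shifted by more than 25 mm or tipped (distance of small_beaker from where it was at the start of the episode above 0.025 m or angle between small_beaker's own z axis and vertical above 0.35 rad).
It also fails if it takes over 53 s, if anything falls off the work surface, if the arm or the gripper's body presses on something with over 40 N, if the wrist force passes 120 N, or if a joint passes its speed limit or range.

ROBOT

A 6-joint arm with a two-finger parallel gripper is mounted at the origin on a cart in front of the work surface, level with it; the furniture and walls round the work are solid. World frame = base frame: x ahead of the robot, y to its left, z up, the work surface at z = 0. Lengths are in m, angles in rad, forces in N, time in s.
With the tool pointing down it reaches from about 0.325 to 0.9 m from the base axis. Payload 3.5 kg.
Tool frame: the origin (TCP) lies midway between the tips of the shut fingers; the grasp point (between the pads) lies 19 mm behind it; z points along the fingers, x is the direction in which the jaws open and shut, and the axes are right-handed (so a half turn about z gives the same grasp; the last joint's range is limited). The gripper opens to 85 mm and grips with 20 to 120 N. Pads are 22 mm wide; open, the fingers measure 114 mm over their backs; the gripper's body (76 mm by 85 mm) begins 54 mm behind the grasp point. The pads swing forward as they close: fully open they stand 13 mm farther back than shut.
Start: joints at [-1.269, 0.276, -0.026, 1.268, 0, 1.467], TCP at [0.246, -0.574, 0.194] pointing down, gripper open.
Joint ranges: [-3.12, 3.12], [-0.85, 1.88], [-1.08, 1.24], [-1.95, 2.15], [-1.57, 1.53], [-3.14, 3.14]. Speed limits (rad/s): [2.57, 2.57, 3.14, 3.14, 3.14, 3.14].

INTERFACE

Orientations are given as a unit quaternion [w, x, y, z].
In Python, from rig import env gives the robot as it stands.
- The arm moves only by the tool servo_tool, never from a script. Its argument "commands" is text: rows parted by semicolons, each of 4 numbers parted by spaces: the shift along the tool's x, y, z in m, then the turn about the tool's z in rad. A call has 1 to 10 rows; each row is the pose to reach, as a shift and turn from the pose commanded when the call began, along the tool's axes at that moment; what a row does not reach only later rows make up. A row lasts 1/10 s, in which the tool goes at most 50 mm and 8.59 degrees, less where a joint would pass 70% of its speed; a pose out of reach is approached as far as the arm can. A call with a gripper value outside its range is refused whole. "grip" is the gripper command: -1 is shut, 1 is fully open, values between are in proportion, set as the call begins (left out, the last holds). The fingers move at their own pace and stop on an object; the grip force is fixed at half the most. Time passes only in rows, so rows that repeat a pose let the fingers close. It gives the time, the measured TCP pose, the force and the opening at its end, in the units of the state.
- env.sense(): the state, without advancing time (a new reading comes with each control period).
- env.read_camera(name): name is "scene" or "top"; returns a dict with "frame" (420x560x3 uint8, red, green, blue), "depth" (420x560 float32, m along the optical axis (not along the pixel's ray), 0 where there is no reading), "fx", "fy", "cx", "cy" (pixels), "world_from_camera" (4x4, takes a point from camera to world coordinates). Camera axes: x right, y down, z forward; pixel columns grow to the right and rows downward; lengths in m; the calibration is good to about 2 mm. A picture is of the moment at which its call begins.
- env.close_job(): hands the job in, once; it reports no verdict.
The state is a dict: "clock": time; "joint_pos": joint angles; "joint_velocities": joint speeds; "effort": joint torques, N m; "position": TCP position; "tcp_rot": TCP orientation; "wrist_force": force on the tool from outside, world axes, zero at the start; "ft_torque": the same for the moment, N m; "opening": finger opening in m.
Only numpy, scipy, OpenCV 4.12 (cv2) and the standard library are available. Lean on these libraries where they do the work, as an engineer would, in place of code of your own. Each camera call takes 0.05 s, during which the arm holds its last target.

## Working session

There is one attempt and no reset: what is moved stays moved. The work goes in short steps, Python scripts to look and compute and a tool call to move; the robot and the scene stay as the last step left them, time stands still between calls to the robot, and variables do not carry over. Pictures are saved under pics/ and viewed, and the job is handed in when it is done.

Besides the shell and the picture viewer there is one more tool, called as name(argument=value, ...) on one line, values as JSON. servo_tool: Moves the arm, as the interface text tells. Its arguments: {"type":"object","properties":{"commands":{"type":"string"},"grip":{"type":"number"}},"required":["commands"]}

```bash
mkdir -p pics; ls; cat > h.py <<'E'
import numpy as np, cv2, pickle
from rig import env
def snap(n,tag):
    d=env.read_camera(n); pickle.dump(d,open(f'pics/{tag}.pkl','wb'))
    cv2.imwrite(f'pics/{tag}.png',d['frame'][:,:,::-1]); return d
def load(tag): return pickle.load(open(f'pics/{tag}.pkl','rb'))
def crop(tag,u0,v0,u1,v1,s):
    d=load(tag); f=d['frame'][v0:v1,u0:u1,::-1]
    cv2.imwrite(f'pics/{tag}_c{u0}_{v0}.png',cv2.resize(f,None,fx=s,fy=s,interpolation=cv2.INTER_CUBIC))
def cloud(d):
    z=d['depth'];v,u=np.mgrid[:z.shape[0],:z.shape[1]]
    P=np.stack([(u-d['cx'])/d['fx']*z,(v-d['cy'])/d['fy']*z,z,np.ones_like(z)],-1)
    W=(P@d['world_from_camera'].T)[...,:3]; W[z==0]=np.nan; return W
def proj(d,p):
    q=np.linalg.inv(d['world_from_camera'])@np.append(p,1); return q[0]/q[2]*d['fx']+d['cx'],q[1]/q[2]*d['fy']+d['cy']
def onplane(d,u,v,z):
    T=d['world_from_camera'];r=T[:3,:3]@np.array([(u-d['cx'])/d['fx'],(v-d['cy'])/d['fy'],1]);o=T[:3,3]
    return o+r*(z-o[2])/r[2]
E
python3 - <<'E'
from h import *
np.set_printoptions(precision=4,suppress=True)
for n in('scene','top'):
    d=snap(n,n+'0'); print(n,d['fx'],d['cx'],d['cy']);print(d['world_from_camera'])
print(env.sense())
E
```

```text
pics
scene 475.9488124183912 279.98110221827204 212.0829866527803
[[-0.5897 -0.5555  0.5862 -0.1463]
 [-0.8076  0.3987 -0.4346  0.5793]
 [ 0.0077 -0.7297 -0.6837  0.8571]
 [ 0.      0.      0.      1.    ]]
top 431.94066668672224 274.66470840183274 212.069026331138
[[ 0.0153 -0.9987  0.0488  0.4718]
 [-0.9998 -0.0159 -0.0103  0.1142]
 [ 0.011  -0.0486 -0.9988  1.1173]
 [ 0.      0.      0.      1.    ]]
{'clock': 0.1, 'joint_pos': array([-1.2694,  0.2771, -0.0277,  1.268 , -0.    ,  1.4674]), 'joint_velocities': array([-0.002 ,  0.0002,  0.0018, -0.0009, -0.0007,  0.0009]), 'effort': array([  0.0002, -44.6709,  29.6128,   0.0085,  -0.    ,   0.    ]), 'position': array([ 0.2459, -0.5737,  0.1928]), 'tcp_rot': array([-0.0006,  0.8348, -0.5505, -0.0008]), 'wrist_force': array([ 0.4111, -0.4132,  0.7471]), 'ft_torque': array([-0.0388,  0.035 , -0.0536]), 'opening': 0.08589305416443344}
```

View pics/scene0.png

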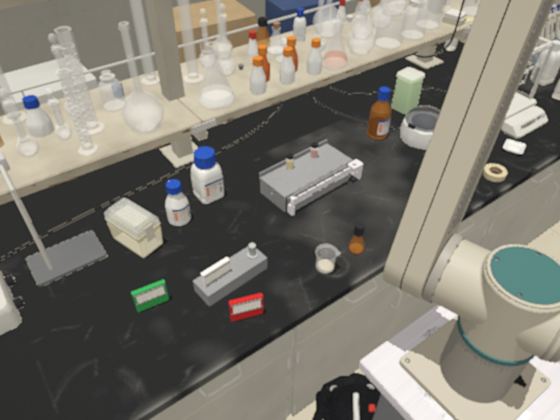

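View pics/top0.png

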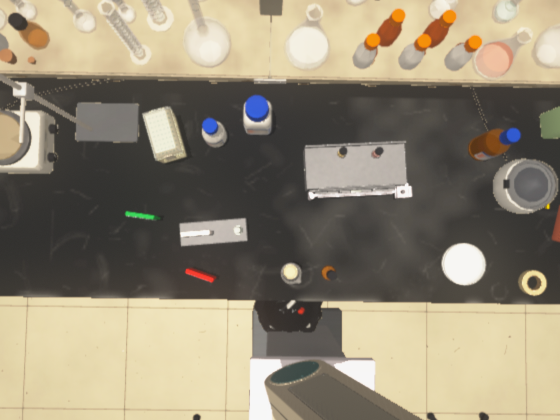

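```bash
python3 - <<'E'
from h import *
crop('top0',170,200,260,260,8); crop('top0',295,130,425,210,6); crop('scene0',180,230,280,310,7); crop('scene0',250,135,370,215,6)
E
```

```text
(no output)
```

View pics/top0_c170_200.png

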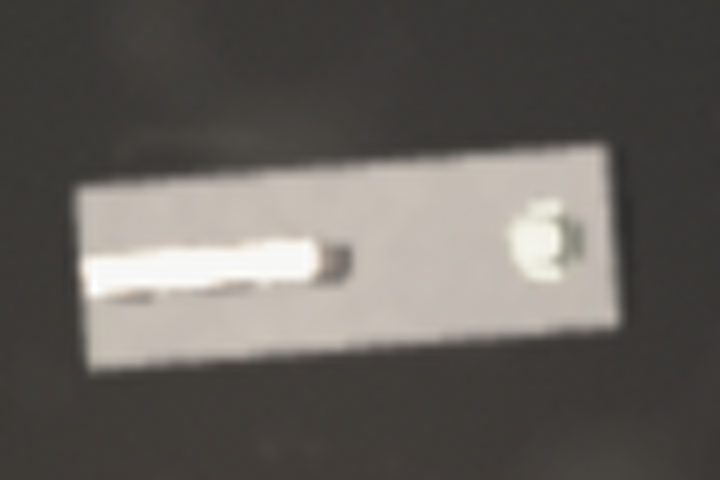

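View pics/top0_c295_130.png

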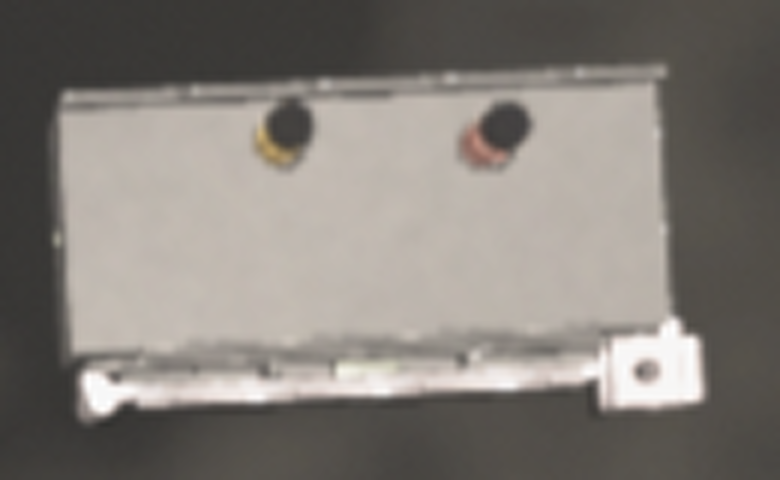

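View pics/scene0_c180_230.png

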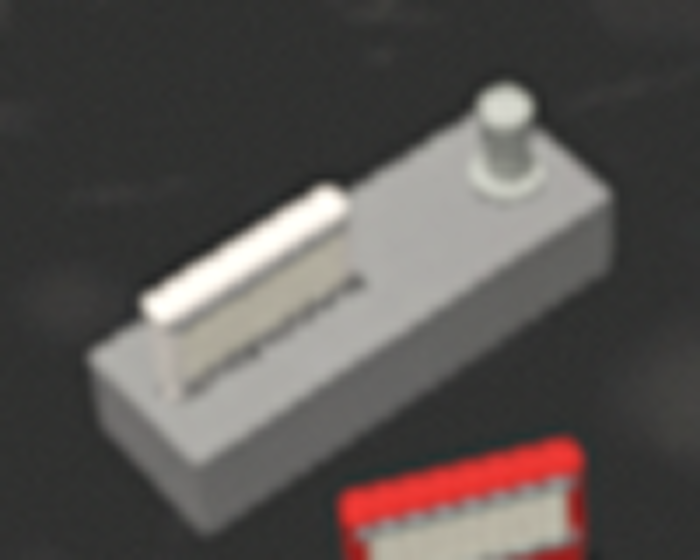

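View pics/scene0_c250_135.png

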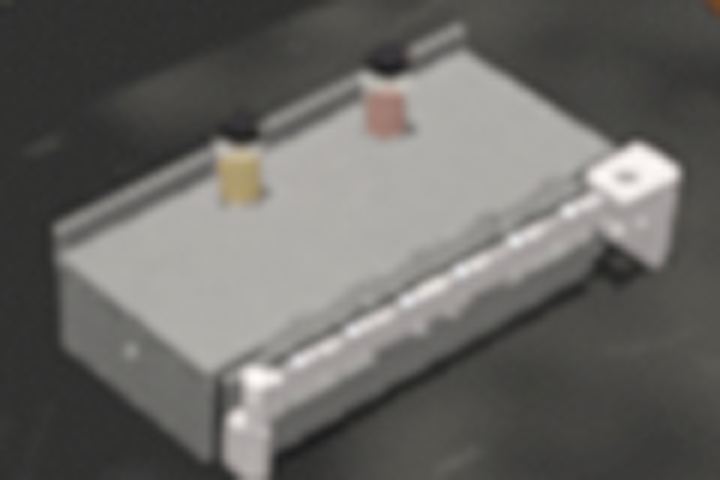

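```bash
cat >> h.py <<'E'
def px(x,y,s,u0,v0): return (x+.5)/s-.5+u0,(y+.5)/s-.5+v0
from scipy.optimize import least_squares
def fit(obs,x0):
    # obs: (tag, u,v, local xyz)
    D={t:load(t) for t in set(o[0] for o in obs)}
    def f(q,raw=False):
        c,s=np.cos(q[2]),np.sin(q[2]);r=[]
        for t,u,v,p in obs:
            w=np.array([q[0]+c*p[0]-s*p[1],q[1]+s*p[0]+c*p[1],p[2]])
            a=proj(D[t],w); r+=[a[0]-u,a[1]-v]
        return np.array(r)
    s=least_squares(f,x0,loss='soft_l1'); return s.x,f(s.x).reshape(-1,2)
E
python3 - <<'E'
from h import *
np.set_printoptions(precision=4,suppress=True)
t=load('top0');s=load('scene0')
T=lambda x,y:px(x,y,8,170,200); S=lambda x,y:px(x,y,7,180,230)
for xy in[(75,187),(608,147),(620,325),(90,370)]: print('stand top',onplane(t,*T(*xy),.036))
for xy in[(85,355),(205,467),(612,193)]: print('stand scene',onplane(s,*S(*xy),.036))
# pin: shank top flange
print('pin top knob', onplane(t,*T(542,241),.069)); print('pin scene knob',onplane(s,*S(505,106),.069))
print('flange scene',onplane(s,*S(507,172),.036+.004))
# holder top z=.076
for xy in[(85,255),(85,295),(318,240),(318,280)]: print('hold top',onplane(t,*T(*xy),.076))
for xy in[(143,299),(168,322),(327,187),(351,208)]: print('hold sc',onplane(s,*S(*xy),.076))
T=lambda x,y:px(x,y,6,295,130); S=lambda x,y:px(x,y,6,250,135)
print('fork top',onplane(t,*T(648,371),.054));print('fork sc',onplane(s,*S(628,177),.054))
for xy in[(600,340),(700,337),(704,403),(602,411)]: print('forkplate top',onplane(t,*T(*xy),.054))
for xy in[(60,93),(665,68)]: print('rim top',onplane(t,*T(*xy),.068))
for xy in[(55,228),(465,28)]: print('rim sc',onplane(s,*S(*xy),.068))
W=cloud(t);Ws=cloud(s)
for n,u,v in[('fork',*T(630,390)),('deck',*T(300,250)),('stand',205,242),('knob',237.5,230),('bench',280,210)]: print(n,W[int(round(v)),int(round(u))])
E
```

```text
stand top [0.4936 0.3417 0.036 ]
stand top [0.5087 0.1757 0.036 ]
stand top [0.4532 0.1709 0.036 ]
stand top [0.4367 0.3356 0.036 ]
stand scene [0.4942 0.3425 0.036 ]
stand scene [0.4348 0.3338 0.036 ]
stand scene [0.4531 0.1706 0.036 ]
pin top knob [0.4788 0.1932 0.069 ]
pin scene knob [0.4796 0.1936 0.069 ]
flange scene [0.4778 0.1952 0.04  ]
hold top [0.4725 0.3297 0.076 ]
hold top [0.4605 0.3294 0.076 ]
hold top [0.478 0.26  0.076]
hold top [0.466  0.2597 0.076 ]
hold sc [0.4717 0.3296 0.076 ]
hold sc [0.4596 0.3279 0.076 ]
hold sc [0.4778 0.2611 0.076 ]
hold sc [0.4661 0.2596 0.076 ]
fork top [ 0.58  -0.213  0.054]
fork sc [ 0.5793 -0.2131  0.054 ]
forkplate top [ 0.5925 -0.1931  0.054 ]
forkplate top [ 0.5945 -0.2345  0.054 ]
forkplate top [ 0.5671 -0.2362  0.054 ]
forkplate top [ 0.5631 -0.194   0.054 ]
rim top [0.6887 0.0325 0.068 ]
rim top [ 0.7034 -0.2156  0.068 ]
rim sc [0.6872 0.033  0.068 ]
rim sc [ 0.7002 -0.2157  0.068 ]
fork [ 0.5709 -0.2064  0.0545]
deck [ 0.6289 -0.0701  0.0512]
stand [0.4471 0.2755 0.0371]
knob [0.4781 0.1913 0.0732]
bench [ 0.5321  0.0889 -0.0033]
```

Candidates for the holder: white one in the stand top(197,234)/scene(216,271), green on the bench top(140,215), red on the bench top(200,275). The white one is meant. The only pin is at top(238,230)/scene(252,246), and the crops confirm both. The label faces -x, and the two cameras agree to within 1–2 mm.

```bash
cat >> h.py <<'E'
def go(x,y,z,th,base=None):
    s=env.sense(); w,a,b,c=s['tcp_rot']
    from scipy.spatial.transform import Rotation as R
    M=R.from_quat([a,b,c,w]).as_matrix(); t0=np.arctan2(M[1,0],M[0,0])
    d=np.array([x,y,z])-s['position']; sh=M.T@d
    print('clock',round(s['clock'],2),'pos',s['position'].round(4),'th',round(t0,4),'tilt',M[:,2].round(3),'open',round(s['opening'],4),'F',s['wrist_force'].round(1),'\nshift',sh.round(4),'turn',round(-((th-t0+np.pi)%(2*np.pi)-np.pi),4))
E
python3 - <<'E'
from h import *
go(.479,.1935,.15,.095)
crop('top0',340,180,385,205,16)
crop('scene0',280,165,345,215,12)
E
```

```text
clock 0.1 pos [ 0.2459 -0.5737  0.1928] th -1.166 tilt [-0.001  0.002 -1.   ] open 0.0859 F [ 0.4 -0.4  0.7] 
shift [-0.6134 -0.5164  0.0441] turn -1.261
```

View pics/top0_c340_180.png

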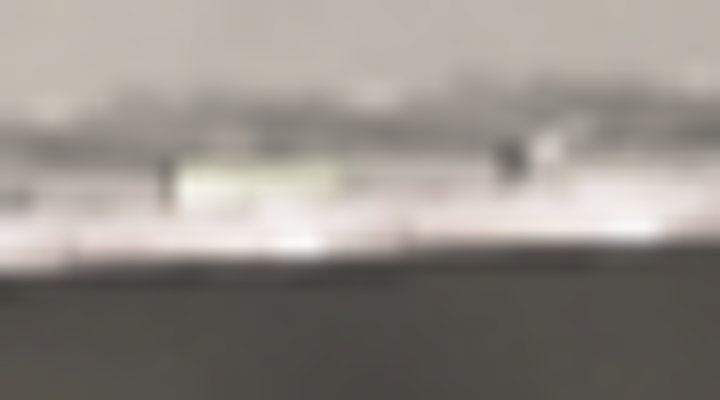

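View pics/scene0_c280_165.png

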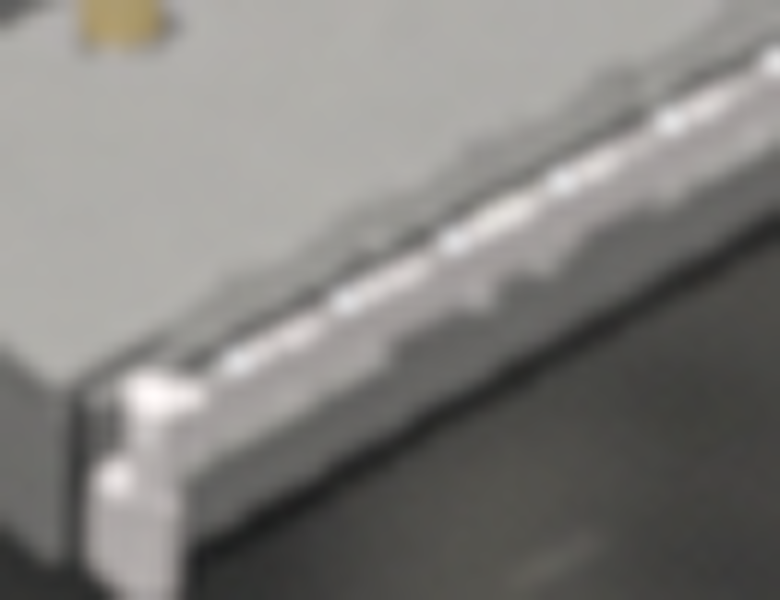

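servo_tool(commands="-0.613 -0.516 0.0 -1.26;-0.613 -0.516 0.0 -1.26;-0.613 -0.516 0.0 -1.26;-0.613 -0.516 0.0 -1.26;-0.613 -0.516 0.0 -1.26;-0.613 -0.516 0.0 -1.26;-0.613 -0.516 0.0 -1.26;-0.613 -0.516 0.0 -1.26;-0.613 -0.516 0.0 -1.26;-0.613 -0.516 0.0 -1.26", grip=1)

```text
clock: 1.1
position: [0.3913, -0.0941, 0.1936]
tcp_rot: [0.0, 0.999, 0.047, 0.0]
wrist_force: [1.1, -0.2, -0.1]
opening: 0.0852
```

```bash
python3 - <<'E'
from h import *
go(.479,.1935,.15,.095)
t=load('top0');s=load('scene0')
for x,y in [(175,180),(345,175),(165,185),(510,158)]: print('top',onplane(t,*px(x,y,16,340,180),.043))
# lip top / back-wall top edges z~.056, at mid
for x,y in [(300,250),(300,145),(300,95)]: print('topy',onplane(t,*px(x,y,16,340,180),.056), onplane(t,*px(x,y,16,340,180),.054))
E
```

```text
clock 1.1 pos [ 0.3913 -0.0941  0.1936] th 0.0945 tilt [ 0. -0. -1.] open 0.0852 F [ 1.1 -0.2 -0.1] 
shift [ 0.1144 -0.278   0.0436] turn -0.0005
top [ 0.58056373 -0.08561609  0.043     ]
top [ 0.5817857  -0.11224216  0.043     ]
top [ 0.57975366 -0.08405543  0.043     ]
top [ 0.5848796  -0.13809236  0.043     ]
topy [ 0.56871971 -0.10260546  0.056     ] [ 0.56890234 -0.10301397  0.054     ]
topy [ 0.5849922  -0.10250926  0.056     ] [ 0.58520549 -0.10291759  0.054     ]
topy [ 0.5927495 -0.1024634  0.056    ] [ 0.59297741 -0.10287165  0.054     ]
```

servo_tool(commands="0.114 -0.278 0.0 0;0.114 -0.278 0.0 0;0.114 -0.278 0.0 0;0.114 -0.278 0.0 0;0.114 -0.278 0.0 0;0.114 -0.278 0.0 0;0.114 -0.278 0.0 0;0.114 -0.278 0.05 0;0.114 -0.278 0.08 0;0.114 -0.278 0.08 0")

```text
clock: 2.1
position: [0.4735, 0.1898, 0.1088]
tcp_rot: [0.001, 0.999, 0.047, -0.006]
wrist_force: [-0.5, -0.3, -1.1]
opening: 0.0855
```

```bash
python3 - <<'E'
from h import *
go(.479,.1935,.043,.095)
snap('scene','s1'); crop('s1',180,200,300,310,6)
E
```

```text
clock 2.1 pos [0.4735 0.1898 0.1088] th 0.0939 tilt [-0.011 -0.003 -1.   ] open 0.0855 F [-0.5 -0.3 -1.1] 
shift [ 0.0065 -0.0033  0.0657] turn -0.0011
```

View pics/s1_c180_200.png

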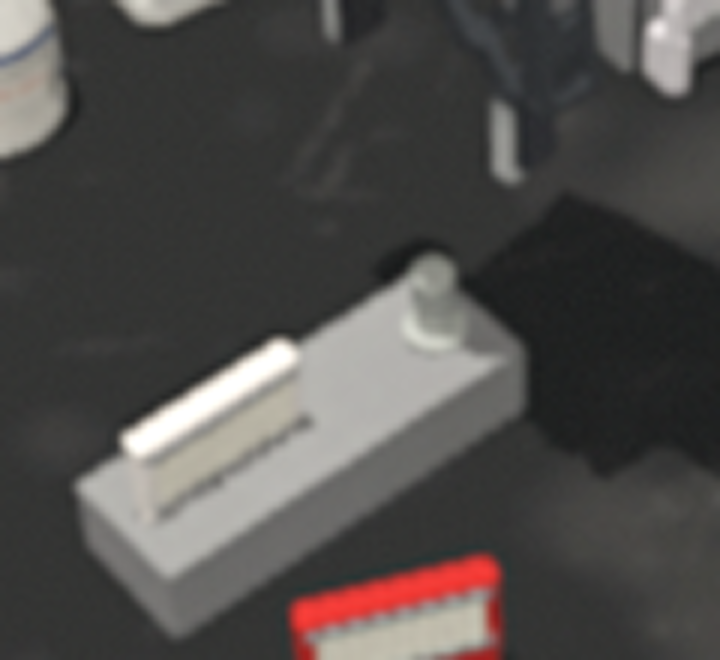

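servo_tool(commands="0 0 0 0;0 0 0.025 0;0 0 0.05 0;0 0 0.065 0;0 0 0.07 0;0 0 0.07 0;0 0 0.07 0")

```text
clock: 2.85
position: [0.4807, 0.1917, 0.0457]
tcp_rot: [-0.0, 0.999, 0.047, 0.002]
wrist_force: [0.5, 0.3, -0.2]
opening: 0.0857
```

```bash
python3 - <<'E'
from h import *
go(.479,.1935,.043,.095)
snap('scene','s2'); crop('s2',180,200,300,310,6)
snap('top','t2'); crop('t2',170,190,270,270,7)
E
```

```text
clock 2.85 pos [0.4807 0.1917 0.0457] th 0.0937 tilt [ 0.003  0.001 -1.   ] open 0.0857 F [ 0.5  0.3 -0.2] 
shift [-0.0015 -0.0019  0.0027] turn -0.0013
```

View pics/s2_c180_200.png

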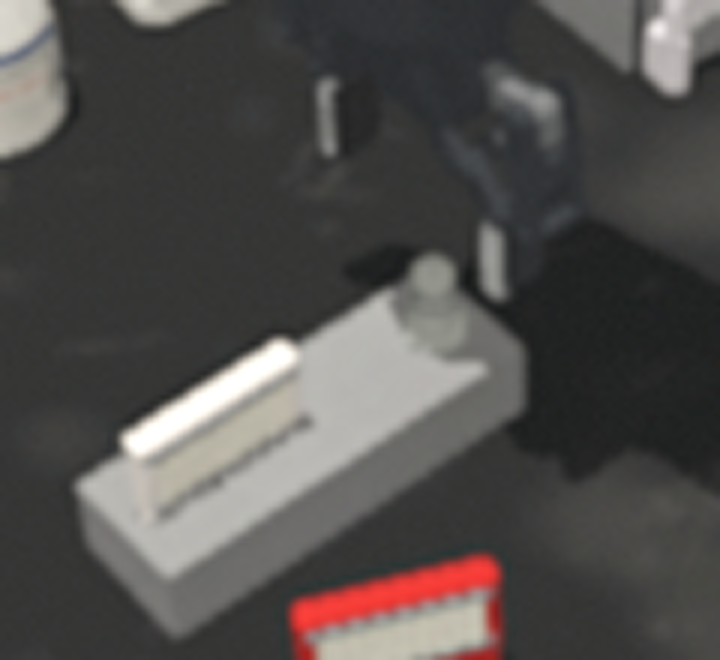

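View pics/t2_c170_190.png

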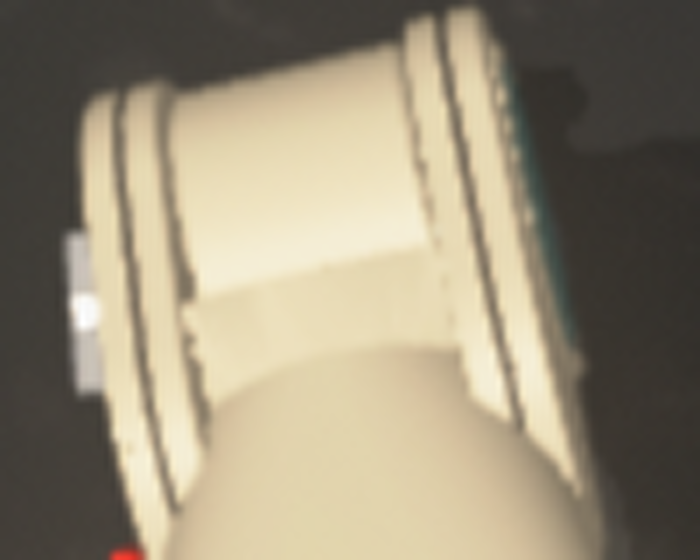

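```bash
python3 - <<'E'
from h import *
s=load('s2');p=np.array([.4807,.1917,.0]);a=np.array([np.cos(.094),np.sin(.094),0])
for k in(-.043,.043,0):
  for z in (.046,.059): 
    u,v=proj(s,p+k*a+[0,0,z]);print(k,z,(u-180)*6,(v-200)*6)
W=cloud(s)
for (x,y) in [(490,260),(330,115),(325,140),(495,285)]:
  print(W[int(y/6+200),int(x/6+180)])
go(.479,.1935,.043,.095)
E
```

```text
-0.043 0.046 507.53273653495216 370.0662409098911
-0.043 0.059 507.0267751493046 346.9706974562232
0.043 0.046 365.24877211475393 243.91524251712798
0.043 0.059 363.61970146674116 220.7806437645168
0 0.046 434.8681616995398 305.6407893094461
0 0.059 433.77601695475994 282.5142039781636
[0.43124894 0.20020636 0.12068569]
[0.52382047 0.20662461 0.12229425]
[0.52665831 0.2083991  0.10860426]
[0.43166568 0.19766961 0.10625845]
clock 2.95 pos [0.4804 0.1918 0.0455] th 0.0939 tilt [ 0.003  0.001 -1.   ] open 0.0856 F [ 0.5  0.6 -0.7] 
shift [-0.0013 -0.0019  0.0025] turn -0.0011
```

```bash
python3 - <<'E'
from h import *
np.set_printoptions(precision=3,suppress=True,linewidth=200)
s=load('s2');W=cloud(s)
for v in range(236,256,2): print(v,[tuple(W[v,u].round(3)) for u in (258,260,262,264,266,268)])
im=s['frame'][190:270,190:300,::-1]
im=cv2.resize(im,None,fx=7,fy=7,interpolation=cv2.INTER_NEAREST);im=cv2.convertScaleAbs(im,alpha=1.8,beta=30)
cv2.imwrite('pics/s2b.png',im)
E
```

```text
236 [(np.float64(0.55), np.float64(0.131), np.float64(-0.0)), (np.float64(0.431), np.float64(0.202), np.float64(0.143)), (np.float64(0.426), np.float64(0.201), np.float64(0.147)), (np.float64(0.426), np.float64(0.196), np.float64(0.144)), (np.float64(0.413), np.float64(0.2), np.float64(0.157)), (np.float64(0.408), np.float64(0.198), np.float64(0.161))]
238 [(np.float64(0.545), np.float64(0.134), np.float64(-0.001)), (np.float64(0.435), np.float64(0.2), np.float64(0.132)), (np.float64(0.427), np.float64(0.2), np.float64(0.139)), (np.float64(0.428), np.float64(0.194), np.float64(0.135)), (np.float64(0.414), np.float64(0.199), np.float64(0.15)), (np.float64(0.409), np.float64(0.198), np.float64(0.154))]
240 [(np.float64(0.539), np.float64(0.138), np.float64(0.0)), (np.float64(0.435), np.float64(0.2), np.float64(0.127)), (np.float64(0.433), np.float64(0.196), np.float64(0.126)), (np.float64(0.427), np.float64(0.195), np.float64(0.13)), (np.float64(0.413), np.float64(0.199), np.float64(0.145)), (np.float64(0.408), np.float64(0.198), np.float64(0.149))]
242 [(np.float64(0.532), np.float64(
[... 1760 characters left out ...]
0.478), np.float64(0.179), np.float64(0.037)), (np.float64(0.504), np.float64(0.156), np.float64(-0.001)), (np.float64(0.501), np.float64(0.153), np.float64(-0.001)), (np.float64(0.498), np.float64(0.149), np.float64(-0.0)), (np.float64(0.495), np.float64(0.145), np.float64(-0.001)), (np.float64(0.492), np.float64(0.141), np.float64(-0.001))]
254 [(np.float64(0.473), np.float64(0.182), np.float64(0.036)), (np.float64(0.47), np.float64(0.179), np.float64(0.037)), (np.float64(0.494), np.float64(0.157), np.float64(0.0)), (np.float64(0.491), np.float64(0.153), np.float64(0.0)), (np.float64(0.491), np.float64(0.147), np.float64(-0.003)), (np.float64(0.487), np.float64(0.145), np.float64(-0.001))]
```

View pics/s2b.png

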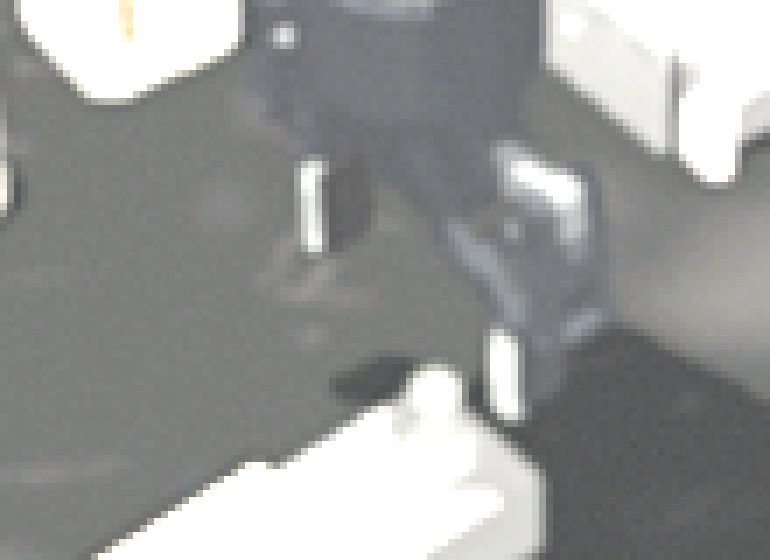

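```bash
python3 - <<'E'
from h import *
go(.479,.1935,.043,.095)
print(env.sense()['joint_pos'])
s=snap('scene','s3');W=cloud(s)
for u,v in [(262,242),(262,247),(262,252),(262,258)]: print(W[v,u])
crop('s3',180,200,300,310,6)
go(.479,.1935,.043,.095)
E
```

```text
clock 2.95 pos [0.4804 0.1918 0.0455] th 0.0939 tilt [ 0.003  0.001 -1.   ] open 0.0856 F [ 0.5  0.6 -0.7] 
shift [-0.0013 -0.0019  0.0025] turn -0.0011
[ 2.54739162e-01  2.13017704e-01 -4.47132495e-01  9.07494302e-01
 -1.11183944e-05  1.73162372e+00]
[0.43320103 0.19631672 0.11966926]
[0.43243863 0.19715929 0.10525426]
[0.49943446 0.15331295 0.00069298]
[0.45866117 0.18065186 0.0346151 ]
clock 3.0 pos [0.4801 0.1917 0.0452] th 0.094 tilt [ 0.003  0.001 -1.   ] open 0.0854 F [-0.1 -0.1  0.7] 
shift [-0.001  -0.0019  0.0022] turn -0.001
```

View pics/s3_c180_200.png

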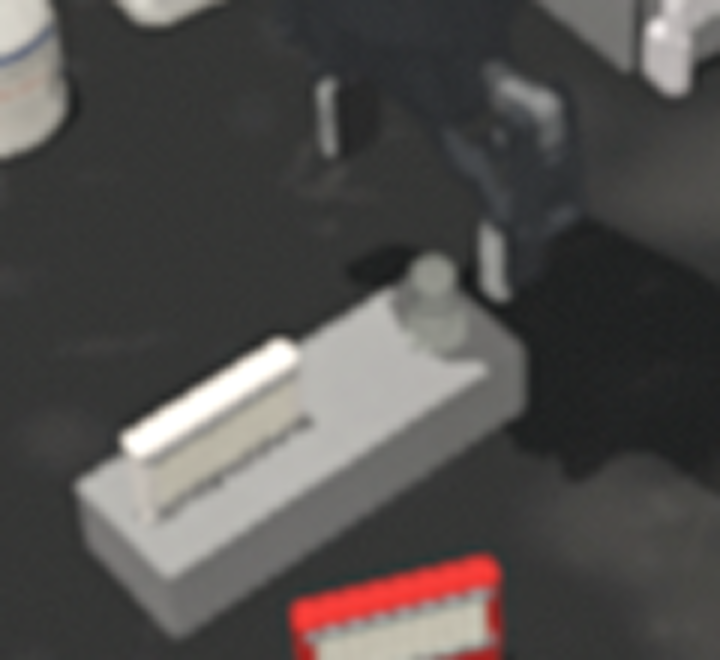

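```bash
python3 - <<'E'
from h import *
np.set_printoptions(precision=3,suppress=True,linewidth=200)
s=load('s3');W=cloud(s)
m=(np.hypot(W[...,0]-.48,W[...,1]-.19)<.08)&(W[...,2]>.085)
P=W[m]; h,e=np.histogram(P[:,2],bins=np.arange(.08,.4,.01)); print(dict(zip(e.round(2),h)))
im=np.zeros(W.shape[:2],np.uint8); im[:]=np.nan_to_num(np.clip(W[...,2]/.4,0,1))*255
im=cv2.applyColorMap(im,cv2.COLORMAP_JET); c=im[120:280,190:320]; cv2.imwrite('pics/dz.png',cv2.resize(c,None,fx=4.5,fy=3.7,interpolation=0)); crop('s3',190,120,320,280,4)
for v in range(150,252,6): print(v,[W[v,u].round(3).tolist() for u in (240,248,256,264)])
s=load('s1');W=cloud(s)
for u,v in[(264,222),(264,226),(264,229)]:print(W[v,u])
E
```

```text
{np.float64(0.08): np.int64(0), np.float64(0.09): np.int64(9), np.float64(0.1): np.int64(53), np.float64(0.11): np.int64(65), np.float64(0.12): np.int64(53), np.float64(0.13): np.int64(40), np.float64(0.14): np.int64(93), np.float64(0.15): np.int64(142), np.float64(0.16): np.int64(133), np.float64(0.17): np.int64(129), np.float64(0.18): np.int64(149), np.float64(0.19): np.int64(190), np.float64(0.2): np.int64(62), np.float64(0.21): np.int64(101), np.float64(0.22): np.int64(137), np.float64(0.23): np.int64(142), np.float64(0.24): np.int64(139), np.float64(0.25): np.int64(261), np.float64(0.26): np.int64(95), np.float64(0.27): np.int64(147), np.float64(0.28): np.int64(124), np.float64(0.29): np.int64(163), np.float64(0.3): np.int64(130), np.float64(0.31): np.int64(184), np.float64(0.32): np.int64(111), np.float64(0.33): np.int64(244), np.float64(0.34): np.int64(93), np.float64(0.35): np.int64(172), np.float64(0.36): np.int64(243), np.float64(0.37): np.int64(278), np.float64(0.38): np.int64(327)}
150 [[0.48, 0.209, 0.336], [0.434, 0.22, 0.368], [0.437, 0.202, 0.358], [0.441, 0.181, 0.34
[... 895 characters left out ...]
[0.47, 0.204, 0.189], [0.448, 0.199, 0.202], [0.443, 0.183, 0.197]]
216 [[0.524, 0.193, 0.124], [0.46, 0.212, 0.184], [0.445, 0.201, 0.189], [0.428, 0.194, 0.199]]
222 [[0.525, 0.194, 0.104], [0.606, 0.124, 0.001], [0.594, 0.107, 0.0], [0.418, 0.2, 0.194]]
228 [[0.603, 0.15, -0.004], [0.588, 0.136, 0.001], [0.439, 0.206, 0.163], [0.42, 0.199, 0.174]]
234 [[0.584, 0.162, -0.002], [0.572, 0.146, -0.002], [0.56, 0.13, -0.002], [0.426, 0.196, 0.15]]
240 [[0.566, 0.174, -0.001], [0.553, 0.158, -0.0], [0.544, 0.141, -0.003], [0.428, 0.195, 0.13]]
246 [[0.547, 0.186, 0.0], [0.481, 0.202, 0.069], [0.525, 0.154, -0.0], [0.428, 0.195, 0.111]]
[0.426 0.195 0.184]
[0.426 0.195 0.173]
[0.428 0.194 0.162]
```

View pics/s3_c190_120.png

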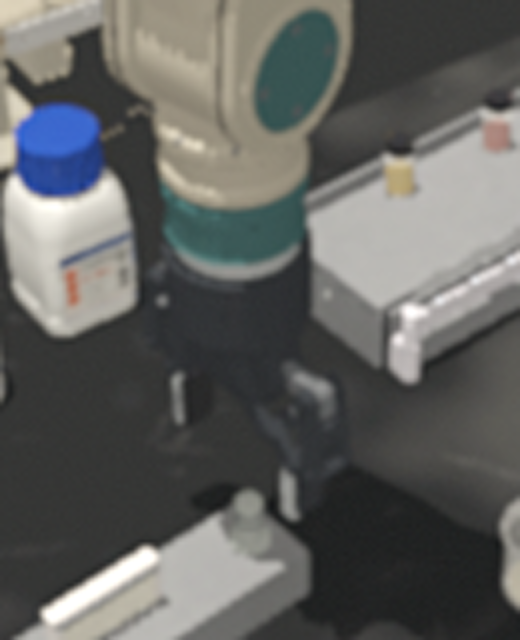

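servo_tool(commands="0 0 0.01 0;0 0 0.025 0;0 0 0.025 0")

```text
clock: 3.3
position: [0.4767, 0.1908, 0.0168]
tcp_rot: [0.0, 0.999, 0.047, -0.002]
wrist_force: [-0.9, -0.7, 0.2]
opening: 0.0852
```

```bash
python3 - <<'E'
from h import *
go(.479,.1935,.018,.095)
s=snap('scene','s4');W=cloud(s)
crop('s4',180,200,300,310,6)
for u,v in [(262,246),(262,250),(262,253),(263,256),(263,258)]: print(W[v,u])
E
```

```text
clock 3.3 pos [0.4767 0.1908 0.0168] th 0.094 tilt [-0.004 -0.001 -1.   ] open 0.0852 F [-0.9 -0.7  0.2] 
shift [ 0.0025 -0.0024 -0.0012] turn -0.001
[0.42706824 0.20063727 0.11530478]
[0.42906177 0.1995942  0.10031221]
[0.43171224 0.19805418 0.08733667]
[0.42934013 0.19722691 0.07921368]
[0.42978259 0.19706466 0.0721427 ]
```

View pics/s4_c180_200.png

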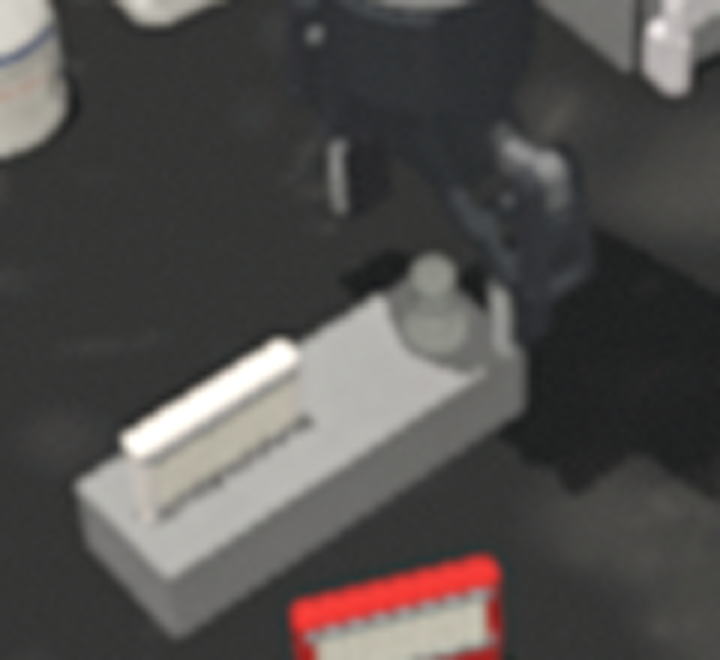

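servo_tool(commands="0 -0.002 0.008 0;0 -0.002 0.015 0;0 -0.002 0.015 0;0 -0.002 0.015 0;0 -0.002 0.015 0")

```text
clock: 3.85
position: [0.4789, 0.1935, 0.004]
tcp_rot: [-0.0, 0.999, 0.047, 0.0]
wrist_force: [-0.3, 0.2, 0.8]
opening: 0.0855
```

```bash
python3 - <<'E'
from h import *
go(.479,.1935,.003,.095)
s=snap('scene','s5');W=cloud(s)
crop('s5',180,200,300,310,6)
for u,v in [(262,253),(263,256),(263,258),(263,260),(263,262)]: print(W[v,u])
E
```

```text
clock 3.85 pos [0.4789 0.1935 0.004 ] th 0.094 tilt [ 0.  0. -1.] open 0.0855 F [-0.3  0.2  0.8] 
shift [ 0.0001 -0.      0.001 ] turn -0.001
[0.42623671 0.20166532 0.09462894]
[0.42919405 0.19732386 0.07941109]
[0.42901263 0.19757548 0.07319187]
[0.42928077 0.19752998 0.06630433]
[0.43028228 0.19699952 0.0583392 ]
```

View pics/s5_c180_200.png

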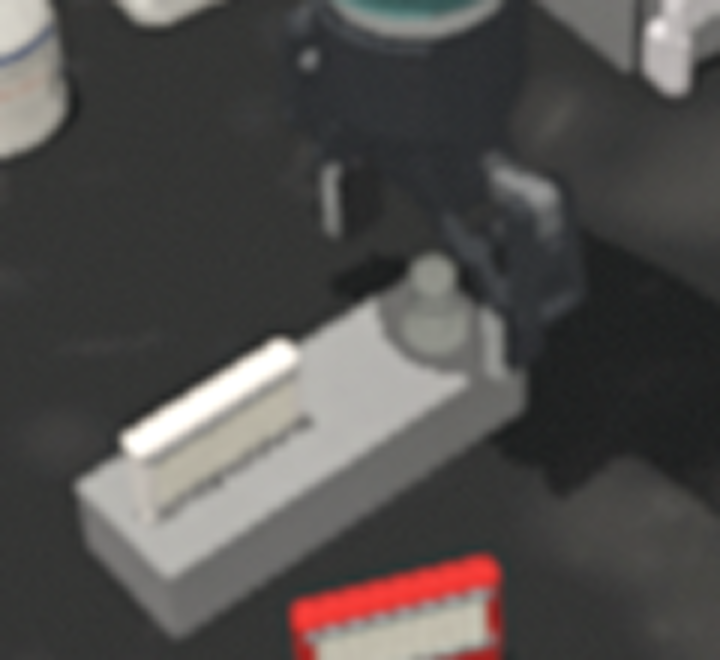

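servo_tool(commands="0 0 0 0;0 0 0 0;0 0 0 0;0 0 0 0;0 0 0 0;0 0 0 0", grip=-1)

```text
clock: 4.5
position: [0.4782, 0.1934, 0.004]
tcp_rot: [-0.0, 0.999, 0.047, -0.0]
wrist_force: [-1.5, -0.8, 3.7]
opening: 0.0143
```

```bash
python3 - <<'E'
from h import *
go(.479,.1935,.003,.095)
s=snap('scene','s6')
crop('s6',180,200,300,310,6)
E
```

```text
clock 4.5 pos [0.4782 0.1934 0.004 ] th 0.0941 tilt [-0.001 -0.    -1.   ] open 0.0143 F [-1.5 -0.8  3.7] 
shift [ 0.0009 -0.0001  0.001 ] turn -0.0009
```

View pics/s6_c180_200.png

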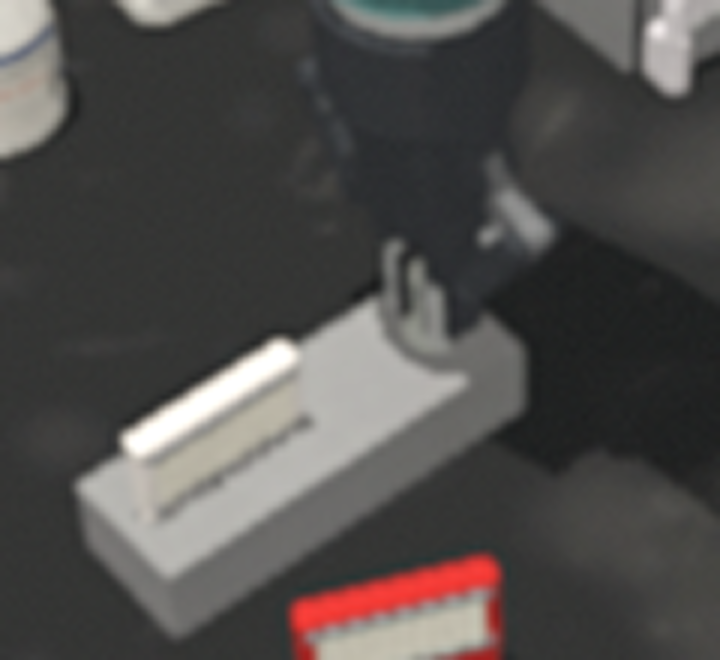

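servo_tool(commands="0 0 -0.04 0;0 0 -0.08 0;0 0 -0.12 0;0.062 0.414 -0.12 0.038;0.062 0.414 -0.12 0.038;0.062 0.414 -0.12 0.038;0.062 0.414 -0.12 0.038;0.062 0.414 -0.12 0.038;0.062 0.414 -0.12 0.038;0.062 0.414 -0.12 0.038")

```text
clock: 5.55
position: [0.563, -0.1485, 0.1236]
tcp_rot: [0.0, 1.0, 0.028, 0.0]
wrist_force: [0.6, 0.9, -1.8]
opening: 0.0144
```

servo_tool(commands="0 0.067 0 0;0 0.067 0 0;0 0.067 0 0;0 0.067 0 0;0 0.067 0 0")

```text
clock: 6.05
position: [0.566, -0.2115, 0.1235]
tcp_rot: [-0.0, 1.0, 0.029, -0.0]
wrist_force: [0.3, 0.7, 0.5]
opening: 0.0145
```

```bash
python3 - <<'E'
from h import *
go(.579,-.213,.11,.056)
s=snap('scene','s7')
crop('s7',310,90,420,190,6)
E
```

```text
clock 6.05 pos [ 0.566  -0.2115  0.1235] th 0.0575 tilt [-0.001  0.001 -1.   ] open 0.0145 F [0.3 0.7 0.5] 
shift [0.0129 0.0022 0.0135] turn 0.0015
```

View pics/s7_c310_90.png

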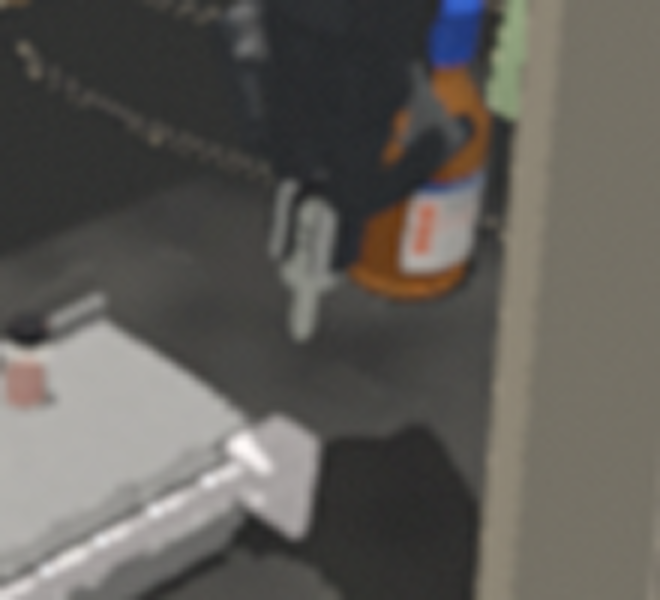

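servo_tool(commands="0.013 0.002 0.02 0;0.013 0.002 0.048 0;0.013 0.002 0.048 0;0.013 0.002 0.048 0;0.013 0.002 0.048 0")

```text
clock: 6.6
position: [0.5804, -0.2142, 0.0773]
tcp_rot: [0.0, 1.0, 0.028, 0.001]
wrist_force: [0.5, 0.0, -0.6]
opening: 0.0136
```

```bash
python3 - <<'E'
from h import *
go(.579,-.213,.075,.056)
p=env.sense()['position']
s=snap('scene','s8')
crop('s8',320,130,380,190,10)
for z in(0,.033,.028):
  u,v=proj(s,p+[0.0,0,z]); print(z,(u-320)*10,(v-130)*10)
u,v=proj(s,[.5795,-.213,.054]);print('hole',(u-320)*10,(v-130)*10)
E
```

```text
clock 6.6 pos [ 0.5804 -0.2142  0.0773] th 0.057 tilt [ 0.002 -0.001 -1.   ] open 0.0136 F [ 0.5  0.  -0.6] 
shift [-0.0014 -0.0013  0.0023] turn 0.001
0 352.4705428143261 269.6202923246372
0.033 366.6647359800402 170.48577719978994
0.028 364.48205749606245 185.72995280430348
hole 341.72717856508655 340.7239646382021
```

View pics/s8_c320_130.png

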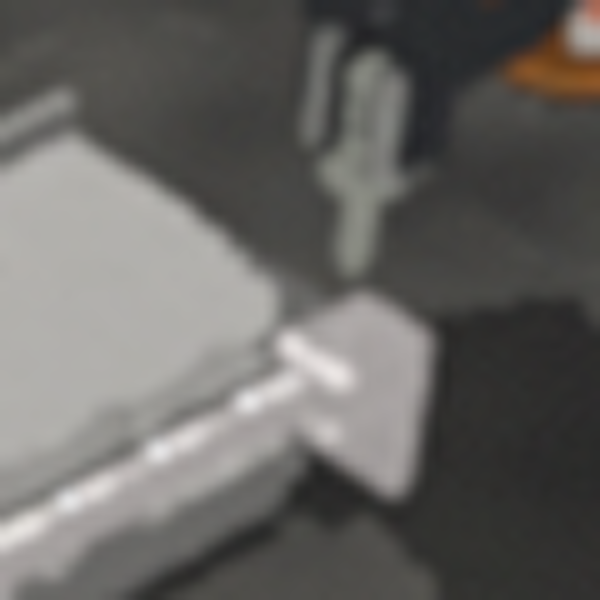

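servo_tool(commands="-0.001 -0.001 0.01 0;-0.001 -0.001 0.018 0;-0.001 -0.001 0.022 0;-0.001 -0.001 0.026 0;-0.001 -0.001 0.03 0;-0.001 -0.001 0.034 0")

```text
clock: 7.25
position: [0.5786, -0.2136, 0.0415]
tcp_rot: [0.0, 1.0, 0.028, -0.0]
wrist_force: [-0.6, -0.0, -0.2]
opening: 0.014
```

```bash
python3 - <<'E'
from h import *
go(.579,-.213,.022,.056)
E
```

```text
clock 7.25 pos [ 0.5786 -0.2136  0.0415] th 0.0559 tilt [-0. -0. -1.] open 0.014 F [-0.6 -0.  -0.2] 
shift [ 0.0005 -0.0006  0.0195] turn -0.0001
```

servo_tool(commands="0 0 0.004 0;0 0 0.008 0;0 0 0.012 0;0 0 0.016 0;0 0 0.019 0;0 0 0.021 0;0 0 0.021 0")

```text
clock: 7.95
position: [0.5785, -0.2136, 0.022]
tcp_rot: [0.0, 1.0, 0.028, -0.0]
wrist_force: [-3.0, 1.7, 6.6]
opening: 0.0141
```

```bash
python3 - <<'E'
from h import *
go(.579,-.213,.022,.056)
snap('scene','s9')
crop('s9',320,130,380,190,10)
E
```

```text
clock 7.95 pos [ 0.5785 -0.2136  0.022 ] th 0.0561 tilt [-0. -0. -1.] open 0.0141 F [-3.   1.7  6.6] 
shift [ 0.0005 -0.0005  0.    ] turn 0.0001
```

View pics/s9_c320_130.png

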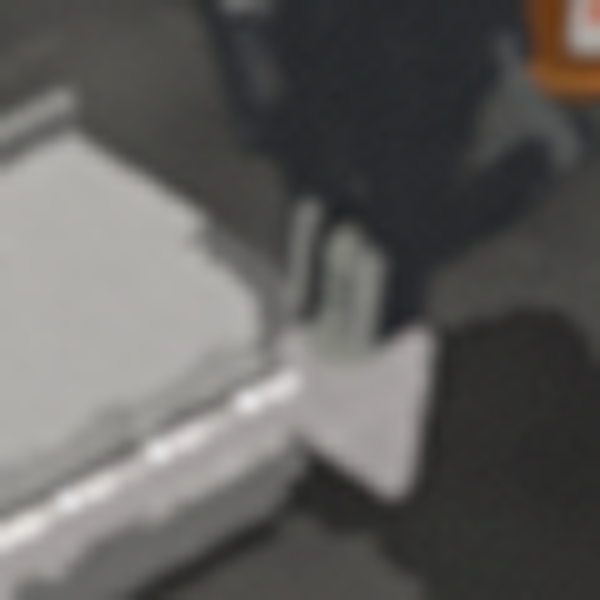

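servo_tool(commands="0 0 0.001 0;0 0 0.002 0;0 0 0.002 0")

```text
clock: 8.3
position: [0.5785, -0.2136, 0.0219]
tcp_rot: [0.0, 1.0, 0.028, 0.0]
wrist_force: [-6.6, 1.5, 17.2]
opening: 0.0137
```

servo_tool(commands="0 0 0 0;0 0 0 0;0 0 0 0;0 0 0 0;0 0 0 0", grip=0.3)

```text
clock: 8.8
position: [0.5783, -0.2135, 0.0184]
tcp_rot: [-0.0, 1.0, 0.028, -0.0]
wrist_force: [-0.7, -0.6, 0.6]
opening: 0.0558
```

servo_tool(commands="0 0 -0.02 0;0 0 -0.06 0;0 0 -0.1 0;0 0 -0.1 0")

```text
clock: 9.2
position: [0.5833, -0.2159, 0.1255]
tcp_rot: [0.003, 1.0, 0.028, 0.005]
wrist_force: [1.4, -0.5, 1.0]
opening: 0.0553
```

```bash
python3 - <<'E'
from h import *
go(.469,.2943,.125,.09)
snap('scene','s10')
crop('s10',320,130,380,190,10)
E
```

```text
clock 9.2 pos [ 0.5833 -0.2159  0.1255] th 0.056 tilt [ 0.011 -0.005 -1.   ] open 0.0553 F [ 1.4 -0.5  1. ] 
shift [-0.0856 -0.5158 -0.0035] turn -0.034
```

View pics/s10_c320_130.png

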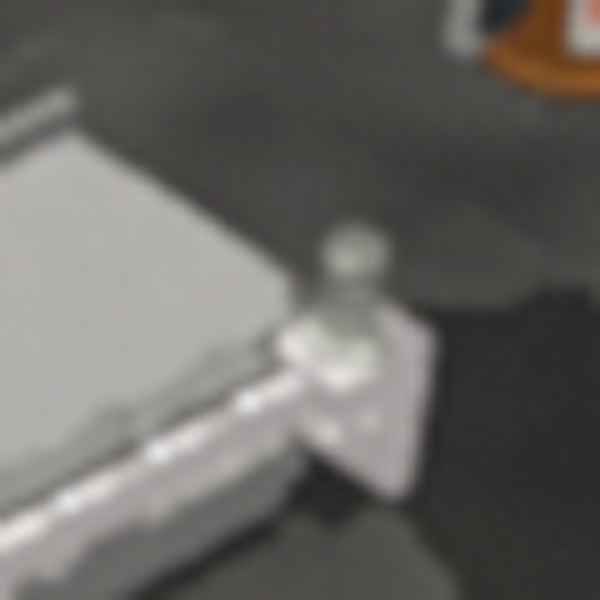

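servo_tool(commands="-0.081 -0.513 0 -0.034;-0.081 -0.513 0 -0.034;-0.081 -0.513 0 -0.034;-0.081 -0.513 0 -0.034;-0.081 -0.513 0 -0.034;-0.081 -0.513 0 -0.034;-0.081 -0.513 0 -0.034;-0.081 -0.513 0 -0.034;-0.081 -0.513 0 -0.034;-0.081 -0.513 0 -0.034")

```text
clock: 10.25
position: [0.4712, 0.2766, 0.1173]
tcp_rot: [0.0, 0.999, 0.045, -0.001]
wrist_force: [1.3, 0.1, 1.2]
opening: 0.0553
```

```bash
python3 - <<'E'
from h import *
go(.469,.2943,.06,.088)
E
```

```text
clock 10.25 pos [0.4712 0.2766 0.1173] th 0.09 tilt [-0.002 -0.001 -1.   ] open 0.0553 F [1.3 0.1 1.2] 
shift [-0.0005 -0.0179  0.0573] turn 0.002
```

servo_tool(commands="-0.001 -0.018 0 0.002;-0.001 -0.018 0.03 0.002;-0.001 -0.018 0.06 0.002;-0.001 -0.018 0.06 0.002;-0.001 -0.018 0.06 0.002")

```text
clock: 10.75
position: [0.4689, 0.2922, 0.0575]
tcp_rot: [0.001, 0.999, 0.044, -0.002]
wrist_force: [0.2, 0.5, -0.3]
opening: 0.0555
```

```bash
python3 - <<'E'
from h import *
go(.469,.2943,.004,.088)
snap('scene','s11')
crop('s11',160,190,280,310,6)
E
```

```text
clock 10.75 pos [0.4689 0.2922 0.0575] th 0.088 tilt [-0.003 -0.002 -1.   ] open 0.0555 F [ 0.2  0.5 -0.3] 
shift [ 0.0005 -0.0021  0.0535] turn -0.0
```

View pics/s11_c160_190.png

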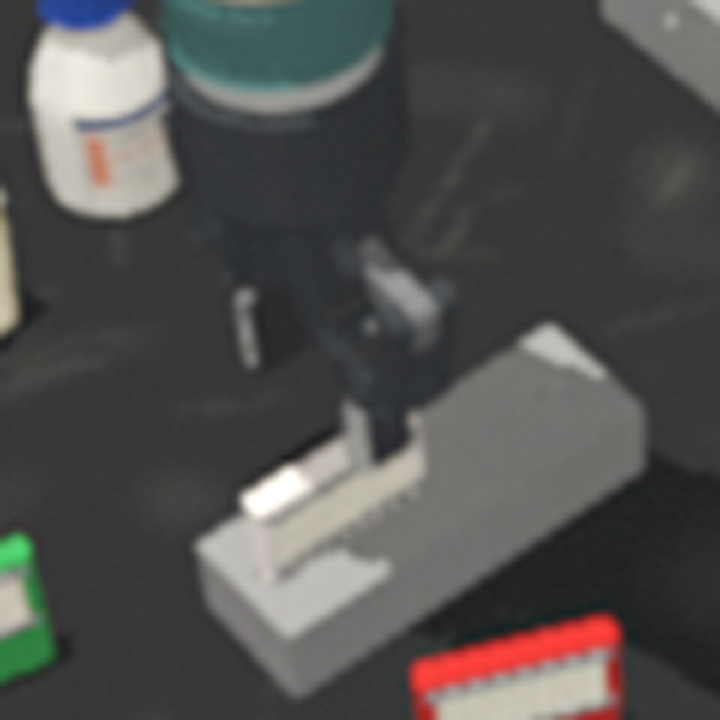

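servo_tool(commands="0 -0.001 0.02 0;0 -0.001 0.04 0;0 -0.001 0.05 0;0 -0.001 0.053 0;0 -0.001 0.053 0;0 -0.001 0.053 0")

```text
clock: 11.4
position: [0.4714, 0.2944, 0.007]
tcp_rot: [-0.0, 0.999, 0.044, 0.001]
wrist_force: [0.1, -0.1, -0.5]
opening: 0.0553
```

```bash
python3 - <<'E'
from h import *
go(.469,.2943,.004,.088)
E
```

```text
clock 11.4 pos [0.4714 0.2944 0.007 ] th 0.0878 tilt [ 0.002  0.001 -1.   ] open 0.0553 F [ 0.1 -0.1 -0.5] 
shift [-0.0024 -0.0001  0.003 ] turn -0.0002
```

servo_tool(commands="-0.002 0 0.002 0;-0.002 0 0.002 0;-0.002 0 0.002 0")

```text
clock: 11.7
position: [0.4684, 0.2939, 0.0041]
tcp_rot: [-0.0, 0.999, 0.044, 0.0]
wrist_force: [-0.1, 0.3, 0.7]
opening: 0.0556
```

servo_tool(commands="0 0 0 0;0 0 0 0;0 0 0 0;0 0 0 0;0 0 0 0;0 0 0 0", grip=-1)

```text
clock: 12.3
position: [0.4681, 0.2938, 0.0039]
tcp_rot: [-0.0, 0.999, 0.044, -0.0]
wrist_force: [-1.3, -0.5, 1.7]
opening: 0.0091
```

```bash
python3 - <<'E'
from h import *
go(.469,.2943,.004,.088)
snap('scene','s12')
crop('s12',160,190,280,310,6)
E
```

```text
clock 12.3 pos [0.4681 0.2938 0.0039] th 0.0881 tilt [-0.  0. -1.] open 0.0091 F [-1.3 -0.5  1.7] 
shift [ 0.0009 -0.0004 -0.0001] turn 0.0001
```

View pics/s12_c160_190.png

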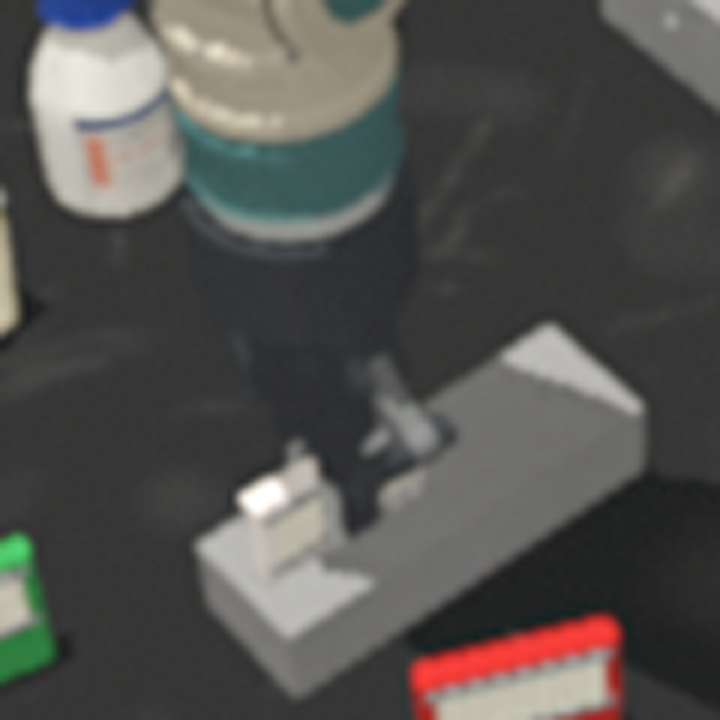

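servo_tool(commands="0 0 -0.03 0;0 0 -0.07 0;0 0 -0.11 0;0.077 0.402 -0.11 0.032;0.077 0.402 -0.11 0.032;0.077 0.402 -0.11 0.032;0.077 0.402 -0.11 0.032;0.077 0.402 -0.11 0.032;0.077 0.402 -0.11 0.032;0.077 0.402 -0.11 0.032")

```text
clock: 13.35
position: [0.5645, -0.045, 0.1137]
tcp_rot: [0.0, 1.0, 0.028, 0.0]
wrist_force: [0.5, 0.5, -0.7]
opening: 0.0092
```

```bash
python3 - <<'E'
from h import *
go(.5803,-.0995,.11,.056)
E
```

```text
clock 13.35 pos [ 0.5645 -0.045   0.1137] th 0.0557 tilt [ 0.001 -0.    -1.   ] open 0.0092 F [ 0.5  0.5 -0.7] 
shift [0.0127 0.0553 0.0037] turn -0.0003
```

servo_tool(commands="0.013 0.055 0 0;0.013 0.055 0 0;0.013 0.055 0.02 0;0.013 0.055 0.045 0;0.013 0.055 0.045 0;0.013 0.055 0.045 0;0.013 0.055 0.045 0")

```text
clock: 14.05
position: [0.5811, -0.0968, 0.07]
tcp_rot: [0.0, 1.0, 0.028, 0.001]
wrist_force: [0.3, -0.3, 0.0]
opening: 0.0096
```

```bash
python3 - <<'E'
from h import *
go(.5803,-.0995,.065,.056)
p=env.sense()['position']
s=snap('scene','s13'); crop('s13',270,130,370,220,7)
t=snap('top','t13'); crop('t13',295,130,425,210,6)
from numpy import cos,sin
th=.056;a=np.array([cos(th),sin(th),0]);b=np.array([-sin(th),cos(th),0])
c=p+[.0007,.0006,.040]
for dx in(-.005,.005):
  for dy in(-.035,.035):
    u,v=proj(s,c+dx*a+dy*b+[0,0,.032]);print('top corner',dx,dy,(u-270)*7,(v-130)*7)
for dx in(-.0025,):
  for dy in(-.035,.035):
    u,v=proj(s,c+dx*a+dy*b-[0,0,.032]);print('tongue bot',dx,dy,(u-270)*7,(v-130)*7)
o=np.array([.581,-.099,0])
for x in(-.01,.01):
  for y in(-.039,.039):
    u,v=proj(s,o+x*a+y*b+[0,0,.056]);print('mouth',x,y,(u-270)*7,(v-130)*7)
E
```

```text
clock 14.05 pos [ 0.5811 -0.0968  0.07  ] th 0.0566 tilt [ 0.002 -0.    -1.   ] open 0.0096 F [ 0.3 -0.3  0. ] 
shift [-0.001   0.0026  0.005 ] turn 0.0006
top corner -0.005 -0.035 453.5171697095844 126.88085660738946
top corner -0.005 0.035 312.52833689305385 198.68720347053846
top corner 0.005 -0.035 434.57153160899543 114.48888948650298
top corner 0.005 0.035 293.7264734055753 185.61985530872255
tongue bot -0.0025 -0.035 434.39635968423676 262.0253453020333
tongue bot -0.0025 0.035 298.05598734005906 334.7805776147002
mouth -0.01 -0.039 457.6652745278614 311.2229854407152
mouth -0.01 0.039 307.60601838808776 393.10050321309245
mouth 0.01 -0.039 421.61971009663904 286.06997673953066
mouth 0.01 0.039 271.856035961568 366.48745137905314
```

View pics/s13_c270_130.png

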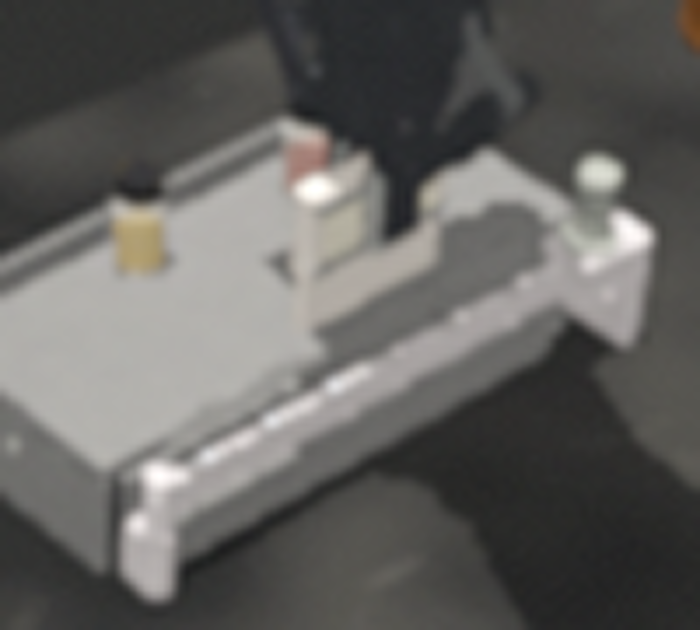

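View pics/t13_c295_130.png

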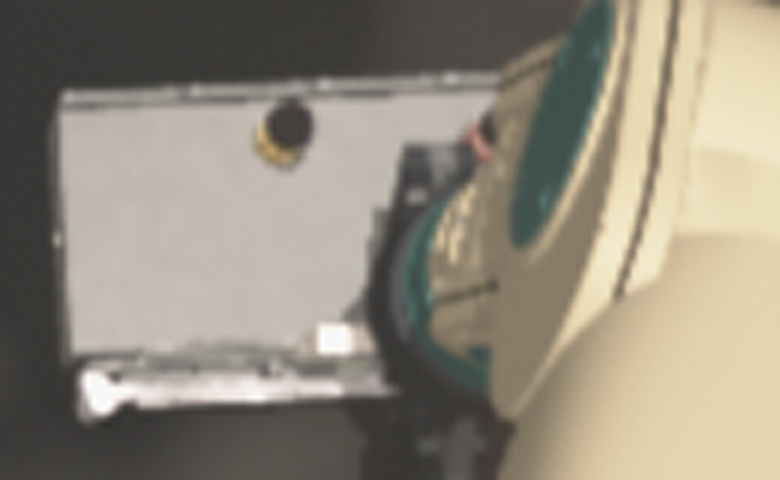

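```bash
python3 - <<'E'
from h import *
s=load('s13')
u,v=proj(s,[.579,-.2134,.088]);print('knob top c',(u-270)*7,(v-130)*7)
W=cloud(s)
for x,y in [(345,225),(315,190),(307,250),(400,255),(340,300),(306,300)]: print((x,y),W[int(round((y+.5)/7-.5+130)),int(round((x+.5)/7-.5+270))].round(4))
im=s['frame'][150:182,305:340,::-1]; cv2.imwrite('pics/s13b.png',cv2.resize(im,None,fx=18,fy=18,interpolation=cv2.INTER_CUBIC))
go(.5803,-.0995,.065,.056)
E
```

```text
knob top c 600.836969649533 168.95063605427177
(345, 225) [ 0.576  -0.0782  0.1227]
(315, 190) [ 0.5785 -0.0656  0.1423]
(307, 250) [ 0.5789 -0.0612  0.1189]
(400, 255) [ 0.5806 -0.1118  0.0919]
(340, 300) [ 0.5797 -0.0808  0.0868]
(306, 300) [ 0.5787 -0.0627  0.0957]
clock 14.15 pos [ 0.5814 -0.097   0.0703] th 0.0566 tilt [ 0.003 -0.001 -1.   ] open 0.0097 F [-0.2 -0.   0.1] 
shift [-0.0013  0.0025  0.0053] turn 0.0006
```

View pics/s13b.png

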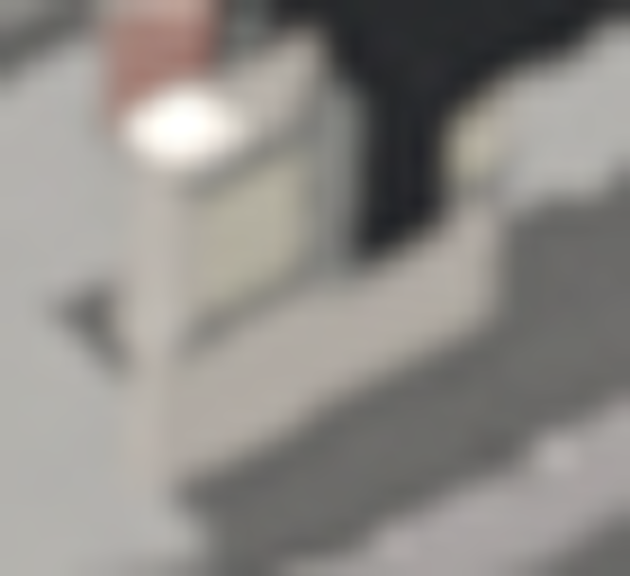

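servo_tool(commands="-0.001 0.002 0 0;-0.001 0.002 0.004 0;-0.001 0.002 0.01 0;-0.001 0.002 0.016 0;-0.001 0.002 0.02 0;-0.001 0.002 0.024 0;-0.001 0.002 0.027 0;-0.001 0.002 0.027 0")

```text
clock: 14.95
position: [0.5788, -0.0989, 0.0411]
tcp_rot: [-0.0, 1.0, 0.028, -0.001]
wrist_force: [-0.8, -0.3, -0.4]
opening: 0.0092
```

```bash
python3 - <<'E'
from h import *
go(.5803,-.0995,.027,.056)
s=snap('scene','s14'); crop('s14',270,130,370,220,7)
E
```

```text
clock 14.95 pos [ 0.5788 -0.0989  0.0411] th 0.056 tilt [-0.001  0.    -1.   ] open 0.0092 F [-0.8 -0.3 -0.4] 
shift [0.0014 0.0007 0.0141] turn 0.0
```

View pics/s14_c270_130.png

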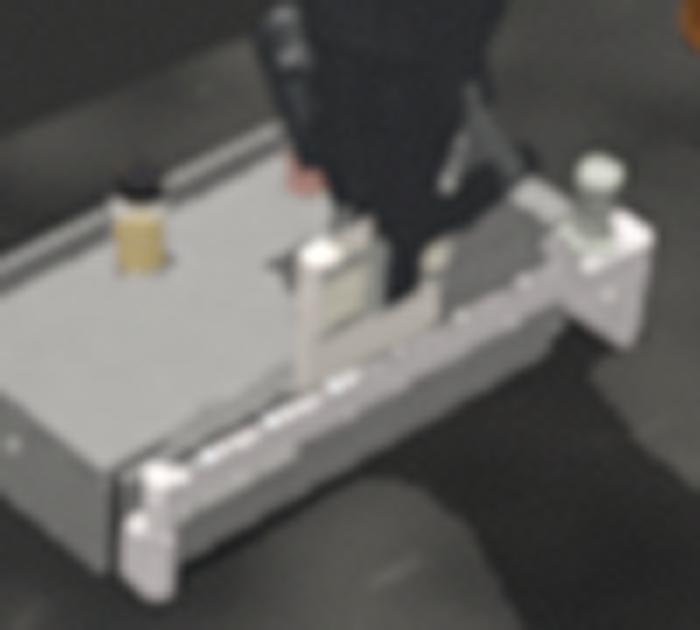

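servo_tool(commands="0.001 0 0.002 0;0.001 0 0.004 0;0.001 0 0.006 0;0.001 0 0.008 0;0.001 0 0.008 0")

```text
clock: 15.5
position: [0.5804, -0.099, 0.0341]
tcp_rot: [0.0, 1.0, 0.028, 0.0]
wrist_force: [-1.0, 0.4, 4.0]
opening: 0.0091
```

```bash
python3 - <<'E'
from h import *
go(.5803,-.0995,.027,.056)
E
```

```text
clock 15.5 pos [ 0.5804 -0.099   0.0341] th 0.0561 tilt [ 0. -0. -1.] open 0.0091 F [-1.   0.4  4. ] 
shift [-0.0001  0.0005  0.0071] turn 0.0001
```

Strip contact came where it should, with 4 N at z≈0.034 and almost no sideways force. Next I press it home.

servo_tool(commands="0 0 0.002 0;0 0 0.004 0;0 0 0.006 0;0 0 0.007 0;0 0 0.007 0;0 0 0.007 0")

```text
clock: 16.1
position: [0.5804, -0.099, 0.0277]
tcp_rot: [0.0, 1.0, 0.028, 0.0]
wrist_force: [-2.6, -0.4, 6.3]
opening: 0.009
```

```bash
python3 - <<'E'
from h import *
go(.5803,-.0995,.027,.056)
E
```

```text
clock 16.1 pos [ 0.5804 -0.099   0.0277] th 0.0562 tilt [ 0. -0. -1.] open 0.009 F [-2.6 -0.4  6.3] 
shift [-0.0002  0.0005  0.0007] turn 0.0002
```

servo_tool(commands="0 0 0.001 0;0 0 0.002 0;0 0 0.002 0;0 0 0.002 0")

```text
clock: 16.5
position: [0.5805, -0.0991, 0.0269]
tcp_rot: [0.0, 1.0, 0.028, 0.0]
wrist_force: [-5.1, 1.4, 13.1]
opening: 0.0093
```

```bash
python3 - <<'E'
from h import *
go(.5803,-.0995,.027,.056)
E
```

```text
clock 16.5 pos [ 0.5805 -0.0991  0.0269] th 0.0562 tilt [ 0.001 -0.    -1.   ] open 0.0093 F [-5.1  1.4 13.1] 
shift [-0.0003  0.0004 -0.0001] turn 0.0002
```

servo_tool(commands="0 0 0.001 0;0 0 0.001 0;0 0 0.001 0;0 0 0.001 0;0 0 0.001 0;0 0 0.001 0")

```text
clock: 17.1
position: [0.5806, -0.0991, 0.0268]
tcp_rot: [0.0, 1.0, 0.028, 0.0]
wrist_force: [-7.1, 1.8, 17.2]
opening: 0.0094
```

```bash
python3 - <<'E'
from h import *
go(.5803,-.0995,.027,.056)
s=snap('scene','s15'); crop('s15',270,130,370,220,7)
p=env.sense()['position'];th=.056;a=np.array([np.cos(th),np.sin(th),0]);b=np.array([-np.sin(th),np.cos(th),0])
for dy in(-.035,.035):
  u,v=proj(s,np.array([.581,-.099,.099])-.005*a+dy*b); print('home front top corner',(u-270)*7,(v-130)*7)
W=cloud(s)
for x,y in [(150,255)]: print(W[int(y/7+130),int(x/7+270)])
E
```

```text
clock 17.1 pos [ 0.5806 -0.0991  0.0268] th 0.0562 tilt [ 0.001 -0.    -1.   ] open 0.0094 F [-7.1  1.8 17.2] 
shift [-0.0003  0.0004 -0.0002] turn 0.0002
home front top corner 450.700207630149 219.30258208745587
home front top corner 313.1162436951016 291.8106168994884
[ 0.66174937 -0.05534367  0.06639241]
```

View pics/s15_c270_130.png

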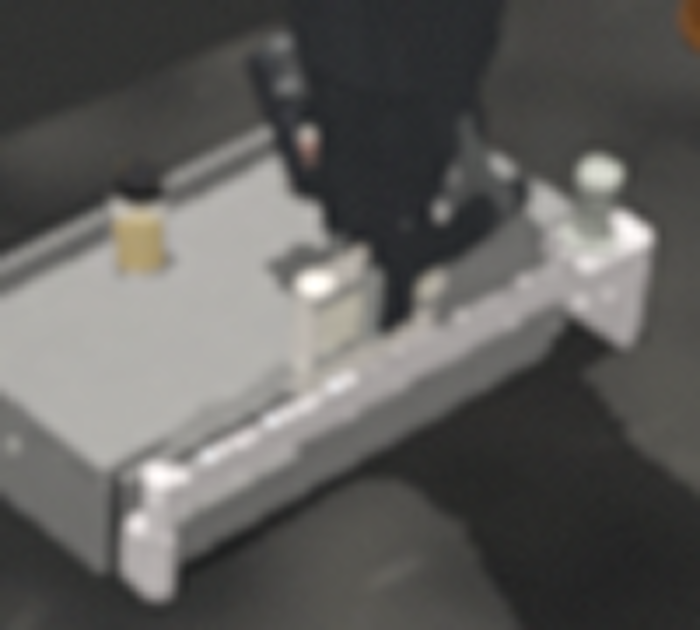

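View pics/s15.png

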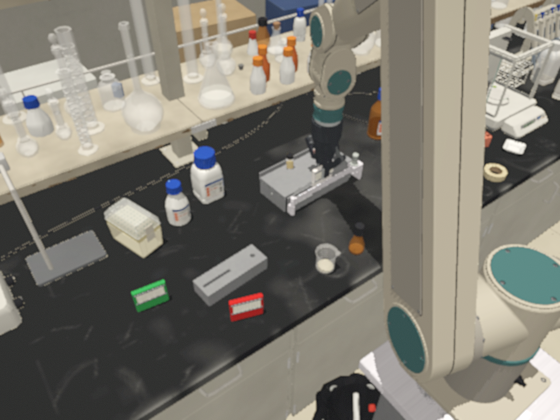

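```bash
python3 - <<'E'
from rig import env
print(env.close_job())
E
```

```text
the job is handed in; nothing more can be done
None
```

I pushed the pin down through the fork and lug until it seated, then let go of it. I then pressed the white label holder fully home in the channel, label to the front, and handed the job in at about 17 s while still holding it. No verdict came back.

**Last checks**
- **Pin:** it stands upright with its flange on the fork. The push stopped at the expected height at 17 N, and the fingers are well clear of it.
- **Holder:** the downward travel stopped within about 0.5 mm of the computed home height at 17 N, well above the strip's 8 N, with the fingers still closed on the holder. The tool is upright and square to the rack.
- **Position in the channel:** the final picture agrees with the predicted home position to about 1 pixel (2–3 mm). I could not read the strip and rail joints directly; the rail looks shut in the picture.
- **Bystanders:** the beaker, dropper bottle and vial nearest the camera look unmoved. The other vial was mostly hidden by the gripper at the end, but no unexpected contact force showed up.

**Disagreements**
- **Fingertip height:** in the camera the fingertips stood about 40 mm higher than the reported TCP height implied. I set the grasp heights from the images and worked relative to the grasp from there; both contacts then came where predicted.
- **Sideways force:** about 7 N towards the robot remained at the wrist during the final press.

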